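# Lift the stationery tray out of the desk drawer and hold it level

## Task

Pull the top drawer of the small two-drawer unit fully open by its bar handle, then take the blue stationery tray in it by its carrying handle and lift it out with everything still in it. Hold it up so that I can pick from it: level and still, its underside at least 6 cm above the top of the unit, for at least two seconds, and finish while still holding it there. Never tip the tray, and leave the other things on the desk where they are.

Things in the scene. Friction and masses are not known exactly. Their poses are not given: they have to be found in the camera images.
- drawer_unit: small fixed two-drawer desk unit, pale wood shell with white drawer fronts, 132 deep (x) x 220 wide (y) x 151 high (z) mm. Origin: centre of its underside on the desk. Its own -x is the front, where the drawers come out; z up. The shell's front edge is 66 mm before the origin, the drawer fronts' outer face 72 mm.
- top_drawer (a joint): slide of the top drawer: 0 = shut (may start a few mm ajar), grows as it is pulled along the unit's own -x to its stop at 0.117 m; about 1.5 N, more when fast; stays where left. Front panel 54 to 145 mm above the desk; inside 100 (x) x 192 (y) mm, floor at 59.5 mm, side and back walls up to 101 mm. Handle and tray move with it; fully open, the whole inside is clear of the unit's shell.
- top_drawer_handle (a point): middle of the top drawer's handle: a dark round bar 8 mm thick, 90 mm long, level, along the unit's y, its axis 36 mm out from the front's face and 118 mm above the desk (33 mm below the unit's top); open above and below. Axes: the unit's. The lower drawer (not used) has a like handle 88 mm beneath.
- tray_grip (a point): centre of the carrying handle of the blue open tray (75 x 180 x 70 mm, 0.14 to 0.28 kg empty) in the top drawer: a flat-sided bar along the tray's x (front to back in the drawer), 72 mm long, 12 thick (y), 16 tall, 54 mm free between its end posts, a 26 mm gap beneath. 62 mm above the middle of the tray's underside. Axes: the tray's, z up when level. Walls 28 mm high, contents below 26.
- staple_box_centre (a point): centre of a small carton of staples, 30x52x20 mm, 80 g, lying loose in one half of the tray (which one varies, as for all contents)
- eraser_centre (a point): centre of a grey and white eraser, 20x44x12 mm, 20 g, loose in the tray
- battery_centre (a point): centre of a black AA battery, 14 mm thick, 50 mm long, 23 g, lying loose in the tray (it can roll)
- usb_stick_centre (a point): centre of a black and grey memory stick, 17x38x9 mm, 12 g, loose in the tray
- mug: bystander: white mug, 92 mm wide, 127 mm with its handle, 95 mm high; origin at the centre of its underside. Leave it alone.
- stapler: bystander: black desk stapler, 144x39x54 mm, origin at the centre of its underside. Leave it alone.
- sticky_notes: bystander: block of white notes, 77x77x13 mm, origin at the centre of its underside. Leave it alone.
Things that resemble listed ones, but are neither listed nor needed, are in the scene too. There is more than one size of the part that bears tray_grip; the job needs the largest.

How it is judged (in metres and radians):
On the way, in this order (a step that is already met when the one before it is completed fails the run):
1. the top drawer is pulled fully open (to within 1 cm of its stop) by its handle (value of joint top_drawer above 0.107 m and distance between the grasp point and top_drawer_handle below 0.07 m), for 0.2 s.
2. the tray is held level and still in the air by the gripper for two seconds, its underside well above the unit, its contents in it (height (world z) of tray_grip above 0.26 m and angle between tray_grip's own z axis and vertical below 0.12 rad and distance between the grasp point and tray_grip below 0.045 m and contact force between the fingers and tray above 1 N and contact force between tray and drawer_unit below 0.2 N and linear speed of tray below 0.03 m/s and angular speed of tray below 0.15 rad/s and x of staple_box_centre in the frame of tray_grip between -0.036 and 0.036 m and y of staple_box_centre in the frame of tray_grip between -0.088 and 0.088 m and z of staple_box_centre in the frame of tray_grip between -0.062 and -0.025 m and x of eraser_centre in the frame of tray_grip between -0.036 and 0.036 m and y of eraser_centre in the frame of tray_grip between -0.088 and 0.088 m and z of eraser_centre in the frame of tray_grip between -0.062 and -0.025 m and x of battery_centre in the frame of tray_grip between -0.036 and 0.036 m and y of battery_centre in the frame of tray_grip between -0.088 and 0.088 m and z of battery_centre in the frame of tray_grip between -0.062 and -0.025 m and x of usb_stick_centre in the frame of tray_grip between -0.036 and 0.036 m and y of usb_stick_centre in the frame of tray_grip between -0.088 and 0.088 m and z of usb_stick_centre in the frame of tray_grip between -0.062 and -0.025 m), for 1.7 s.
At the end, for the whole second after the job is handed in: The gripper holds the tray by its handle, level within 7 degrees, still (under 30 mm/s), its handle's centre over 0.26 m above the desk (underside about 5 cm over the unit's top), touching no part of the unit; the four small things lie in it (all of step 2); the arm keeps its last pose, push and grip.
It fails at once if the tray is tipped more than 20 degrees (angle between tray_grip's own z axis and vertical above 0.35 rad).
It fails at once if the mug is shoved more than 3 cm (distance of mug from where it was at the start of the episode above 0.03 m).
It fails at once if the stapler is shoved more than 3 cm (distance of stapler from where it was at the start of the episode above 0.03 m).
It fails at once if the sticky notes is shoved more than 3 cm (distance of sticky_notes from where it was at the start of the episode above 0.03 m).
It also fails if it takes over 51 s, if anything falls off the work surface, if the arm or the gripper's body presses on something with over 40 N, if the wrist force passes 120 N, or if a joint passes its speed limit or range.

## Robot

A 7-joint arm with a two-finger parallel gripper is mounted at the origin on a cart in front of the work surface, level with it; the furniture and walls round the work are solid. World frame = base frame: x ahead of the robot, y to its left, z up, the work surface at z = 0. Lengths are in mm, angles in rad, forces in N, time in s.
With the tool pointing down it reaches from about 400 to 875 mm from the base axis. Payload 4.4 kg.
Tool frame: the origin (TCP) lies between the finger pads; the fingertips stand ctrl.tcp_to_tips ahead of it and the grasp point (between the pads) lies 8 mm behind it (ctrl.tcp_to_tips is the distance from the TCP to the fingertips, in mm); z points along the fingers, y is the direction in which the jaws open and shut (so a half turn about z gives the same grasp; the last joint's range is limited). The gripper opens to 85 mm and grips with 20 to 120 N. Pads are 22 mm wide; open, the fingers measure 114 mm over their backs; the gripper's body (76 mm by 85 mm) begins 54 mm behind the grasp point. The pads swing forward as they close: fully open they stand 13 mm farther back than shut.
Start: joints at [-1.371, 0.628, 0.038, 1.517, -0.027, 0.996, -0.02], TCP at [170.718, 627.194, 242.313] pointing down, gripper open.
Joint ranges: [-3.06, 3.06], [-0.37, 2.12], [-1.25, 1.32], [0.18, 2.47], [-1.1, 4.24], [0.23, 1.98], [-2.94, 2.94]. Speed limits (rad/s): [2.57, 2.57, 3.14, 3.14, 3.14, 3.14, 3.14].

## Interface

Orientations are given as [roll, pitch, yaw] about the fixed x, y, z axes, in that order (R = Rz(yaw) Ry(pitch) Rx(roll)).
In Python, from cell import ctrl gives the robot as it stands.
- The arm moves only by the tool send_rows, never from a script. Its argument "rows" is a list of rows, each an object of numbers: "x", "y", "z": the shift along the world's x, y, z in cm; "roll": the turn about the world's z in degrees; "claw": the closure, from 0 (fully open) to 1 (shut). A call has 1 to 5 rows; each row is the pose to reach, as a shift and turn from the pose commanded when the call began; what a row does not reach only later rows make up. A row lasts 1/12 s, in which the tool goes at most 41.7 mm and 7.16 degrees, less where a joint would pass 70% of its speed; a pose out of reach is approached as far as the arm can. A call with a gripper value outside its range is refused whole. The fingers move at their own pace and stop on an object; the grip force is fixed at half the most. Time passes only in rows, so rows that repeat a pose let the fingers close. It gives the time, the measured TCP pose, the force and the opening at its end, in the units of the state.
- ctrl.read_state(): the state, without advancing time (a new reading comes with each control period).
- ctrl.get_image(name): name is "scene" or "top" or "wrist"; returns (picture, depth): 480x640x3 uint8, blue, green, red; 480x640 float32, mm along the optical axis (not along the pixel's ray), 0 where there is no reading.
- ctrl.get_calibration(name): a dict with "intrinsics" (3x3 intrinsics, pixels), "T" (4x4, takes a point from camera to world coordinates). Camera axes: x right, y down, z forward; pixel columns grow to the right and rows downward; lengths in mm; the calibration is good to about 2 mm. A picture is of the moment at which its call begins: read the wrist's pose just before it. get_calibration takes no time and is no camera call; for the wrist camera it gives the pose at the moment of the call.
- ctrl.finish_job(): hands the job in, once; it reports no verdict.
Trained networks look in the newest picture that a camera, given by its name, has taken for a name from the list of things; names that differ only in an ending like _2 or _b are one class to them, and where a whole thing is asked for, a point or a joint stands for the part that bears it (a point fixed in the world has none). Each returns a list of dicts, best first, with "confidence" (0 to 1); they miss things now and then, are a little off and sometimes report something else, mostly with a low value. They report only what shows in the picture. A call takes as long as a camera call. They do not tell look-alikes from the thing itself.
- ctrl.recognise(camera, query): "uv" ([column, row] in pixels, amid what is visible of it).
- ctrl.regions_of(camera, query): "region" (480x640 bool, what is visible of it) and "uv" ([column, row] in pixels, amid what is visible of it).
- ctrl.place_of(camera, query): "uv" ([column, row] in pixels: a listed point, or the origin of a listed thing).
The state is a dict: "clock": time; "qpos": joint angles; "qd": joint speeds; "tau": joint torques, N m; "eef_pos": TCP position; "tool_rot": TCP orientation; "force": force on the tool from outside, world axes, zero at the start; "torque": the same for the moment, N m; "width": finger opening in mm.
Only numpy, scipy, OpenCV 4.12 (cv2) and the standard library are available. Lean on these libraries where they do the work, as an engineer would, in place of code of your own. Each camera call takes 0.05 s, during which the arm holds its last target. There are 200 camera calls.

## Working session

There is one attempt and no reset: what is moved stays moved. The work goes in short steps, Python scripts to look and compute and a tool call to move; the robot and the scene stay as the last step left them, time stands still between calls to the robot, and variables do not carry over. Pictures are saved under pics/ and viewed, on a budget of 10 in all, crops included, one or two more only if the job needs it, and the job is handed in when it is done.

Besides the shell and the picture viewer there is one more tool, called after "Emit:" as name(argument=value, ...) on one line, values as JSON. send_rows: Moves the arm, as the interface text tells. Its arguments: {"type":"object","properties":{"rows":{"type":"array"}},"required":["rows"]}

```bash
ls; mkdir -p pics; cat > h.py <<'E'
import numpy as np, cv2
from cell import ctrl
def world(cam,uv,d,cal=None):
    c=cal or ctrl.get_calibration(cam); K=np.array(c["intrinsics"]);T=np.array(c["T"])
    p=np.linalg.inv(K)@[uv[0],uv[1],1]*d
    return (T@np.r_[p,1])[:3]
def cloud(cam,depth,cal=None):
    c=cal or ctrl.get_calibration(cam); K=np.array(c["intrinsics"]);T=np.array(c["T"])
    v,u=np.mgrid[:480,:640]
    P=np.stack([(u-K[0,2])/K[0,0]*depth,(v-K[1,2])/K[1,1]*depth,depth,np.ones_like(depth)],-1)
    return P@T.T[:,:3]
E
python3 - <<'E'
from h import *
s=ctrl.read_state(); print(s, ctrl.tcp_to_tips)
ims=[]
for n in("scene","top"):
    im,d=ctrl.get_image(n); np.savez(f"{n}.npz",im=im,d=d); W=cloud(n,d)
    ims.append(im); print(n,np.round(ctrl.get_calibration(n)["T"],2).tolist())
    for q in("drawer_unit","top_drawer_handle","tray_grip","mug","stapler","sticky_notes"):
        for r in ctrl.place_of(n,q)[:4]:
            u,v=np.clip(np.round(r["uv"]).astype(int),0,[639,479]); print(q,round(r["confidence"],2),u,v,np.round(W[v,u]), d[v,u]>0)
cv2.imwrite("pics/scene.png",ims[0]);cv2.imwrite("pics/top.png",ims[1])
E
```

```text
pics
{'clock': 0.0, 'qpos': array([-1.37076217,  0.62932552,  0.03842167,  1.51835712, -0.02702123,
        0.99631628, -0.02002195]), 'qd': array([-0.00016682, -0.00046966, -0.00021514,  0.00069989,  0.00047966,
        0.0022934 , -0.00027446]), 'tau': array([ 7.88567650e-04, -5.63407016e+01,  1.22632340e+00, -1.93436944e+01,
        1.09076482e-02,  1.08455479e-02, -6.07515275e-06]), 'eef_pos': array([170.56018544, 626.59847265, 241.40553827]), 'tool_rot': array([-3.13970336e+00, -5.89339102e-06,  2.87574165e+00]), 'force': array([-0.37964242, -0.66702457, -0.53314104]), 'torque': array([-0.02518251,  0.00477981,  0.02529633]), 'width': 85.12221304505344} 11.0
scene [[0.57, -0.39, 0.72, -438.6], [-0.82, -0.29, 0.49, -548.49], [0.02, -0.88, -0.48, 691.17], [0.0, 0.0, 0.0, 1.0]]
drawer_unit 0.74 369 251 [532. -50.  71.] True
tray_grip 0.91 305 213 [653. 249.  51.] True
tray_grip 0.71 381 350 [ 284. -226.   -1.] True
tray_grip 0.64 361 215 [566.   0. 149.] True
mug 0.52 240 235 [ 38. -72. 336.] True
stapler 0.61 422 316 [ 437. -252.    8.] True
sticky_notes 0.8 350 310 [ 352. -105.   11.] True
top [[0.01, -0.98, 0.17, 246.69], [-1.0, -0.01, 0.0, 51.37], [-0.0, -0.17, -0.98, 1185.05], [0.0, 0.0, 0.0, 1.0]]
top_drawer_handle 0.8 318 209 [545.  58.   2.] True
tray_grip 0.92 460 350 [ 230. -247.   52.] True
tray_grip 0.7 235 155 [655. 246.  54.] True
mug 0.63 175 229 [492. 384.   7.] True
stapler 0.63 449 251 [ 443. -232.   46.] True
stapler 0.25 350 185 [560.  -8. 149.] True
sticky_notes 0.65 385 288 [363. -95.  14.] True
```

View pics/scene.png

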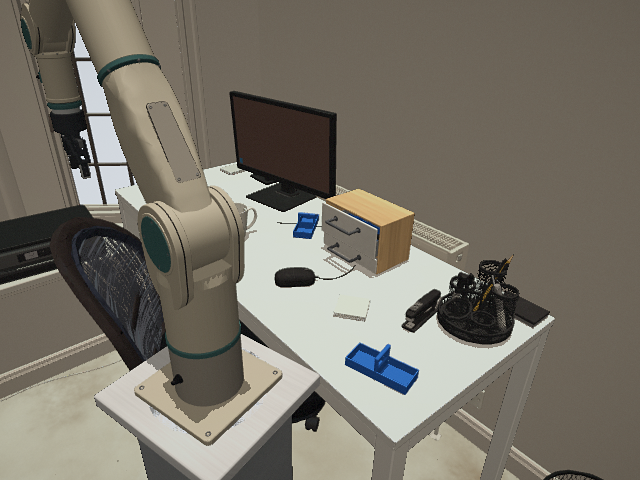

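View pics/top.png

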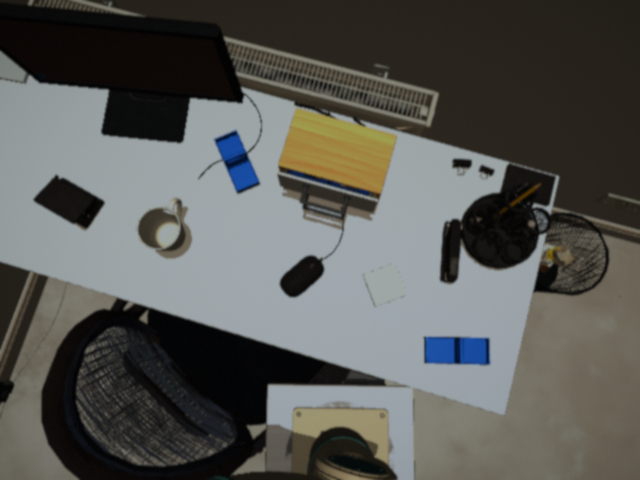

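Top view: the unit's wood top is at (338,150) and its top handle at about (322,205). There are blue look-alike trays on the desk at (236,160) and (457,350). The tray I need is the one inside the drawer, whose blue edge shows at (330,188). Next I'll measure the unit.

```bash
python3 - <<'E'
from h import *
f=np.load("top.npz");im,d=f["im"],f["d"];W=cloud("top",d)
m=(d>0)&(W[...,2]>140)&(W[...,2]<160)&(W[...,0]>400)&(W[...,0]<800)&(abs(W[...,1])<250)
n,l,st,c=cv2.connectedComponentsWithStats(m.astype(np.uint8)); k=1+np.argmax(st[1:,4]); m=l==k
hsv=cv2.cvtColor(im,cv2.COLOR_BGR2HSV); wood=m&(hsv[...,1]>90)&(hsv[...,0]<35)
for mm in(m,wood):
    r=cv2.minAreaRect(W[mm][:,:2].astype(np.float32)); print(mm.sum(),r,np.median(W[mm][:,2])); print(cv2.boxPoints(r))
# handle-like pts
h=(d>0)&(W[...,2]>105)&(W[...,2]<135)&(W[...,0]>400)&(W[...,0]<620)&(abs(W[...,1])<200)
n,l,st,c=cv2.connectedComponentsWithStats(h.astype(np.uint8))
for i in range(1,n):
    if st[i,4]>15: print("h",c[i],st[i,4],np.median(W[l==i],axis=0),W[l==i].min(0),W[l==i].max(0))
# scene check
f=np.load("scene.npz");im,d=f["im"],f["d"];W=cloud("scene",d)
m=(d>0)&(W[...,2]>144)&(W[...,2]<158)&(W[...,0]>400)&(W[...,0]<800)&(abs(W[...,1])<200)
print(cv2.minAreaRect(W[m][:,:2].astype(np.float32)))
h=(d>0)&(im.max(2)<90)&(W[...,2]>105)&(W[...,2]<132)&(W[...,0]>400)&(W[...,0]<620)&(abs(W[...,1])<200)
n,l,st,c=cv2.connectedComponentsWithStats(h.astype(np.uint8))
for i in range(1,n):
    if st[i,4]>15: print("hs",c[i],st[i,4],np.median(W[l==i],axis=0),W[l==i].min(0),W[l==i].max(0))
E
```

```text
6471 ((633.6873779296875, 18.603294372558594), (220.2548370361328, 133.87338256835938), 74.50446319580078) 150.19531895259593
[[ 539.7618   -69.6381 ]
 [ 668.769   -105.40415]
 [ 727.613    106.84469]
 [ 598.6058   142.61075]]
6358 ((633.5656127929688, 18.693939208984375), (217.8712921142578, 133.5901336669922), 74.50446319580078) 150.20406398520265
[[ 540.09485   -68.43684 ]
 [ 668.8291   -104.12722 ]
 [ 727.0364    105.824715]
 [ 598.3021    141.5151  ]]
h [280.68421053 169.63157895] 19 [599.54755243 136.60886947 118.99058854] [598.23107386 133.16856968 106.34965391] [608.33276585 140.73103984 133.63057719]
h [324.68955224 196.4119403 ] 670 [540.49708968  44.79504407 120.21605396] [504.72744323 -63.31818361 105.01278024] [584.34927131 143.3385928  134.7027249 ]
((625.9541015625, 16.25653076171875), (222.92279052734375, 151.146484375), 74.74610900878906)
hs [341.48031496 226.51968504] 127 [525.31526834  36.9229426  118.07995306] [503.36279    -15.01451516 107.66115725] [567.09754416  90.65029282 124.13624529]
```

Unit: centre (633.6, 18.6) and yaw −15.5°, with footprint and height matching the description. With the drawer shut, the handle would be at (529.5, 47.4, 118). I'll move above it with the jaws across the bar.

Emit:
send_rows(rows=[{"x": 2,"y": -3.3,"z": 0.5,"roll": -6,"claw": 0.6},{"x": 4,"y": -6.6,"z": 0.5,"roll": -12,"claw": 0.6},{"x": 6,"y": -9.9,"z": 0.5,"roll": -18,"claw": 0.6},{"x": 8,"y": -13.2,"z": 0.5,"roll": -24,"claw": 0.6},{"x": 10,"y": -16.5,"z": 0.5,"roll": -30,"claw": 0.6}])

```text
clock: 1.12
eef_pos: [271.4, 460.6, 247.5]
tool_rot: [3.141, -0.0, 2.347]
force: [0.2, 0.1, 0.6]
width: 34.2
```

Emit:
send_rows(rows=[{"x": 2,"y": -3.3,"roll": -6,"claw": 0.6},{"x": 4,"y": -6.6,"roll": -12,"claw": 0.6},{"x": 6,"y": -9.9,"roll": -18,"claw": 0.6},{"x": 8,"y": -13.2,"roll": -24,"claw": 0.6},{"x": 10,"y": -16.5,"roll": -30,"claw": 0.6}])

```text
$.rows[0]: bad value
```

Emit:
send_rows(rows=[{"x": 2,"y": -3.3,"roll": -6,"claw": 0.6},{"x": 4,"y": -6.6,"roll": -12,"claw": 0.6},{"x": 6,"y": -9.9,"roll": -18,"claw": 0.6},{"x": 8,"y": -13.2,"roll": -24,"claw": 0.6},{"x": 10,"y": -16.5,"roll": -30,"claw": 0.6}])

```text
$.rows[0]: bad value
```

Emit:
send_rows(rows=[{"x": 2,"y": -3.3,"claw": 0.6},{"x": 4,"y": -6.6,"claw": 0.6},{"x": 4.5,"y": -8.2,"claw": 0.6},{"x": 4.5,"y": -8.2,"claw": 0.6}])

```text
$.rows[0]: bad value
```

Emit:
send_rows(rows=[{"x": 2,"y": -3.3,"z": 0,"roll": -6,"claw": 0.7},{"x": 4,"y": -6.6,"z": 0,"roll": -12,"claw": 0.7},{"x": 6,"y": -9.9,"z": 0,"roll": -18,"claw": 0.7},{"x": 8,"y": -13.2,"z": 0,"roll": -24,"claw": 0.7},{"x": 10,"y": -16.5,"z": 0,"roll": -30,"claw": 0.7}])

```text
clock: 1.53
eef_pos: [371.5, 295.7, 247.7]
tool_rot: [3.141, -0.001, 1.824]
force: [0.5, -0.5, -1.3]
width: 25.8
```

Emit:
send_rows(rows=[{"x": 2,"y": -3.3,"z": 0,"roll": -6,"claw": 0.7},{"x": 4,"y": -6.6,"z": 0,"roll": -12,"claw": 0.7},{"x": 6,"y": -9.9,"z": 0,"roll": -18,"claw": 0.7},{"x": 8,"y": -13.2,"z": 0,"roll": -24,"claw": 0.7},{"x": 10,"y": -16.5,"z": 0,"roll": -30,"claw": 0.7}])

```text
clock: 1.95
eef_pos: [471.5, 130.7, 247.7]
tool_rot: [3.141, -0.001, 1.3]
force: [1.4, 0.9, -0.4]
width: 25.9
```

Emit:
send_rows(rows=[{"x": 2,"y": -3.3,"z": 0,"roll": 0,"claw": 0.7},{"x": 4,"y": -6.6,"z": 0,"roll": 0,"claw": 0.7},{"x": 4.5,"y": -8.2,"z": 0,"roll": 0,"claw": 0.7},{"x": 4.5,"y": -8.2,"z": 0,"roll": 0,"claw": 0.7}])

```text
clock: 2.28
eef_pos: [517.5, 44.6, 247.8]
tool_rot: [3.138, 0.002, 1.297]
force: [0.1, -0.2, -0.5]
width: 26.0
```

```bash
python3 - <<'E'
from h import *
cal=ctrl.get_calibration("wrist"); s=ctrl.read_state(); print(s["eef_pos"],s["tool_rot"],s["width"],s["clock"])
im,d=ctrl.get_image("wrist"); W=cloud("wrist",d,cal); print(np.round(cal["T"],2).tolist())
np.savez("w1.npz",im=im,d=d); cv2.imwrite("pics/w1.png",im)
for r in ctrl.place_of("wrist","top_drawer_handle")[:3]:
    u,v=np.round(r["uv"]).astype(int); print(r, W[v,u])
h=(d>0)&(im.max(2)<100)&(W[...,2]>105)&(W[...,2]<132)&(W[...,0]>400)&(W[...,0]<620)&(abs(W[...,1])<200)
n,l,st,c=cv2.connectedComponentsWithStats(h.astype(np.uint8))
for i in range(1,n):
    if st[i,4]>60:
        p=W[l==i]; print("h",c[i],st[i],np.median(p,axis=0),cv2.minAreaRect(p[:,:2].astype(np.float32)),np.percentile(p[:,2],[5,95]))
E
```

```text
[517.4891809   44.64006913 247.83444994] [3.13842685e+00 2.14315258e-03 1.29726121e+00] 25.954646576558627 2.2833
[[0.96, -0.26, -0.07, 536.25], [-0.27, -0.92, -0.28, 114.0], [0.0, 0.29, -0.96, 379.58], [0.0, 0.0, 0.0, 1.0]]
{'uv': [319.9, 231.4], 'confidence': 0.63} [520.33208601  46.49862934 122.71606702]
h [400.65384615  75.60769231] [394  67  15  15 130] [599.11361778 132.99295257 118.4562908 ] ((601.7134399414062, 132.19970703125), (4.37025785446167, 9.983532905578613), 41.34217834472656) [106.31028257 130.89561795]
h [344.72539776 207.46758986] [ 315   70   64  230 3394] [538.79651839  61.08530778 121.51365376] ((543.3848876953125, 68.02883911132812), (159.3875732421875, 40.34772491455078), 74.52101135253906) [110.05049541 128.75882435]
```

View pics/w1.png

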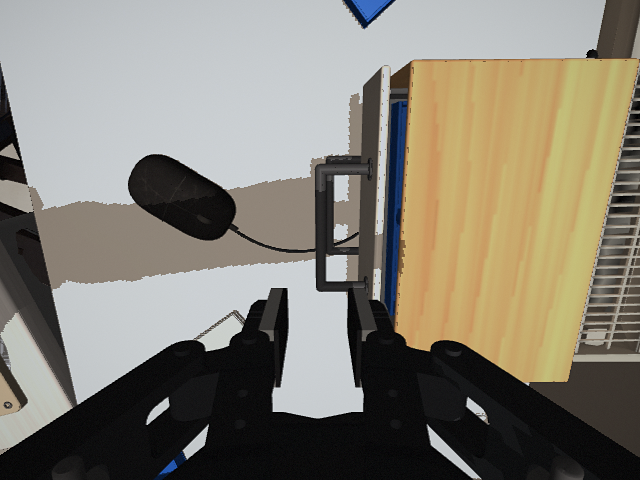

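Wrist view: the bar handle runs along (321, 165–290) with its middle at (321,228). That agrees with the network, and the drawer is about 9 mm ajar. Descending.

Emit:
send_rows(rows=[{"x": 0.3,"y": 0.2,"z": -3.5,"roll": 0,"claw": 0.7},{"x": 0.3,"y": 0.2,"z": -7,"roll": 0,"claw": 0.7},{"x": 0.3,"y": 0.2,"z": -10,"roll": 0,"claw": 0.7},{"x": 0.3,"y": 0.2,"z": -12.5,"roll": 0,"claw": 0.7},{"x": 0.3,"y": 0.2,"z": -13.5,"roll": 0,"claw": 0.7}])

```text
clock: 2.8
eef_pos: [516.2, 54.6, 109.6]
tool_rot: [-3.136, 0.001, 1.308]
force: [-12.1, 0.3, 64.6]
width: 25.6
```

Emit:
send_rows(rows=[{"x": 0,"y": 0,"z": 0,"roll": 0,"claw": 1},{"x": 0,"y": 0,"z": 0,"roll": 0,"claw": 1},{"x": 0,"y": 0,"z": 0,"roll": 0,"claw": 1},{"x": 0,"y": 0,"z": 0,"roll": 0,"claw": 1}])

```text
clock: 3.13
eef_pos: [518.5, 53.7, 112.4]
tool_rot: [-3.141, -0.001, 1.307]
force: [1.5, 2.2, -9.3]
width: 6.0
```

```bash
python3 - <<'E'
from h import *
s=ctrl.read_state(); print(s)
im,d=ctrl.get_image("wrist"); im2,d2=ctrl.get_image("scene")
cv2.imwrite("pics/w2.png",np.hstack([cv2.resize(im,(400,300)),cv2.resize(im2[150:330,240:480],(400,300))]))
E
```

```text
{'clock': 3.1333, 'qpos': array([-0.39681296,  0.6719128 ,  0.36558292,  1.9980788 , -0.44303096,
        0.54871324,  0.01473233]), 'qd': array([ 0.00395848, -0.00139188, -0.00149965,  0.00013183, -0.00290553,
        0.00219821,  0.00362116]), 'tau': array([ 1.08305980e+00, -5.22094095e+01,  7.15735227e+00, -1.09918374e+01,
        4.94008418e-01,  4.72937655e-01,  7.61296746e-03]), 'eef_pos': array([518.54867904,  53.70133734, 112.36349764]), 'tool_rot': array([-3.14120884e+00, -1.01834147e-03,  1.30660377e+00]), 'force': array([ 1.50630025,  2.20781589, -9.27791905]), 'torque': array([ 0.55236572, -0.45441124, -0.04794561]), 'width': 6.020531963886925}
```

View pics/w2.png

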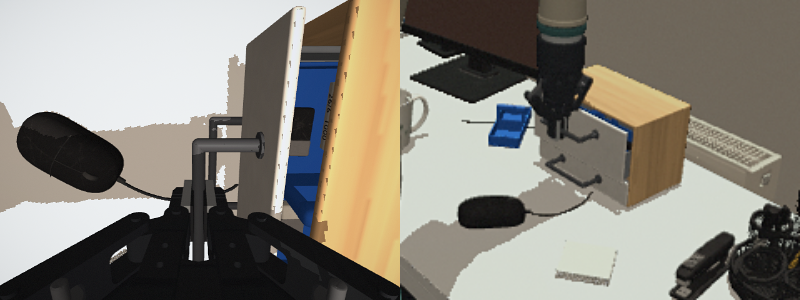

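The bar is between the pads (width 6 mm) and the drawer is about 12 mm open. I'll pull along the unit's −x, (−0.964, +0.267).

Emit:
send_rows(rows=[{"x": -1,"y": 0.28,"z": 0,"roll": 0,"claw": 1},{"x": -2,"y": 0.55,"z": 0,"roll": 0,"claw": 1},{"x": -3,"y": 0.83,"z": 0,"roll": 0,"claw": 1},{"x": -4,"y": 1.1,"z": 0,"roll": 0,"claw": 1},{"x": -5,"y": 1.4,"z": 0,"roll": 0,"claw": 1}])

```text
clock: 3.65
eef_pos: [468.7, 67.3, 112.4]
tool_rot: [3.141, -0.001, 1.306]
force: [3.2, 4.3, -11.7]
width: 5.5
```

Emit:
send_rows(rows=[{"x": -1,"y": 0.28,"z": 0,"roll": 0,"claw": 1},{"x": -2,"y": 0.55,"z": 0,"roll": 0,"claw": 1},{"x": -3,"y": 0.83,"z": 0,"roll": 0,"claw": 1},{"x": -4,"y": 1.1,"z": 0,"roll": 0,"claw": 1},{"x": -4.7,"y": 1.3,"z": 0,"roll": 0,"claw": 1}])

```text
clock: 4.07
eef_pos: [420.8, 80.3, 112.4]
tool_rot: [-3.141, -0.001, 1.306]
force: [3.4, 5.7, -14.5]
width: 5.8
```

Emit:
send_rows(rows=[{"x": -0.3,"y": 0.1,"z": 0,"roll": 0,"claw": 1},{"x": -0.5,"y": 0.15,"z": 0,"roll": 0,"claw": 1},{"x": -0.5,"y": 0.15,"z": 0,"roll": 0,"claw": 1},{"x": -0.5,"y": 0.15,"z": 0,"roll": 0,"claw": 1}])

```text
clock: 4.4
eef_pos: [419.0, 80.9, 112.4]
tool_rot: [3.137, -0.001, 1.305]
force: [7.0, 3.1, -19.1]
width: 5.6
```

Emit:
send_rows(rows=[{"x": 0,"y": 0,"z": 0,"roll": 0,"claw": 0.7},{"x": 0,"y": 0,"z": 0,"roll": 0,"claw": 0.7},{"x": 0,"y": 0,"z": 0,"roll": 0,"claw": 0.7}])

```text
clock: 4.65
eef_pos: [416.3, 80.2, 112.9]
tool_rot: [-3.141, 0.0, 1.304]
force: [-0.1, 0.8, 0.5]
width: 25.7
```

Emit:
send_rows(rows=[{"x": 0,"y": 0,"z": 2,"roll": 0,"claw": 0.7},{"x": 0,"y": 0,"z": 5,"roll": 0,"claw": 0.7},{"x": 0,"y": 0,"z": 9,"roll": 0,"claw": 0.7},{"x": 0,"y": 0,"z": 12.5,"roll": 6,"claw": 0.4},{"x": 0,"y": 0,"z": 15,"roll": 13,"claw": 0}])

```text
clock: 5.07
eef_pos: [416.8, 79.9, 265.3]
tool_rot: [3.139, -0.0, 1.536]
force: [1.1, 0.8, 0.4]
width: 48.6
```

Emit:
send_rows(rows=[{"x": 1,"y": -0.3,"z": 0.5,"roll": 7,"claw": 0},{"x": 2,"y": -0.6,"z": 1,"roll": 14,"claw": 0},{"x": 3,"y": -0.9,"z": 1,"roll": 21,"claw": 0},{"x": 4,"y": -1.2,"z": 1,"roll": 28,"claw": 0},{"x": 4,"y": -1.2,"z": 1,"roll": 35,"claw": 0}])

```text
clock: 5.48
eef_pos: [458.1, 67.5, 273.0]
tool_rot: [3.14, 0.002, 2.147]
force: [-0.3, -0.2, 0.0]
width: 85.1
```

Emit:
send_rows(rows=[{"x": 0,"y": 0,"z": 0,"roll": 7,"claw": 0},{"x": 0,"y": 0,"z": 0,"roll": 14,"claw": 0},{"x": 0,"y": 0,"z": 0,"roll": 21,"claw": 0},{"x": 0,"y": 0,"z": 0,"roll": 28,"claw": 0},{"x": 0,"y": 0,"z": 0,"roll": 35,"claw": 0}])

```text
clock: 5.9
eef_pos: [456.0, 68.0, 272.6]
tool_rot: [-3.141, -0.0, 2.759]
force: [0.1, -0.9, 0.1]
width: 85.1
```

```bash
cat > look.py <<'E'
from h import *
import sys
n=sys.argv[1]
cal=ctrl.get_calibration("wrist"); s=ctrl.read_state(); print(s["eef_pos"],s["tool_rot"],s["width"],s["clock"],s["force"])
im,d=ctrl.get_image("wrist"); W=cloud("wrist",d,cal)
np.savez(n+".npz",im=im,d=d,W=W); cv2.imwrite(f"pics/{n}.png",im)
for q in("tray_grip","staple_box_centre","top_drawer_handle"):
  for r in ctrl.place_of("wrist",q)[:3]:
    u,v=np.round(r["uv"]).astype(int); print(q,r, W[v,u])
hsv=cv2.cvtColor(im,cv2.COLOR_BGR2HSV)
b=(hsv[...,0]>100)&(hsv[...,0]<130)&(hsv[...,1]>120)&(d>0)
for lo,hi in((118,142),(80,95)):
    m=b&(W[...,2]>lo)&(W[...,2]<hi); k,l,st,c=cv2.connectedComponentsWithStats(m.astype(np.uint8))
    for i in range(1,k):
        if st[i,4]>100: p=W[l==i]; print(lo,c[i],st[i],np.median(p,axis=0),cv2.minAreaRect(p[:,:2].astype(np.float32)))
E
python3 look.py w3
```

```text
[455.96242367  68.00925001 272.61186034] [-3.14110544e+00 -3.14827008e-04  2.75882880e+00] 85.11395485973611 5.9 [ 0.08384584 -0.87775875  0.06941624]
tray_grip {'uv': [321.4, 293.9], 'confidence': 0.95} [507.57559475  49.73146785 130.88943048]
tray_grip {'uv': [533.5, 314.4], 'confidence': 0.58} [651.09655596 241.55560954  50.16356107]
staple_box_centre {'uv': [375.3, 283.7], 'confidence': 0.8} [538.36781018  93.70050201  82.45852689]
top_drawer_handle {'uv': [310.9, 177.6], 'confidence': 0.67} [417.73647497  77.53225298 124.01546491]
118 [323.9670425  292.72679965] [ 313  253   23   82 1153] [507.90597873  52.15426871 129.23667773] ((511.5556945800781, 51.07347869873047), (12.052352905273438, 71.28170776367188), 75.36443328857422)
80 [323.5114645  276.09282544] [ 222  227  200   98 2704] [512.47117015  54.59942988  86.93748069] ((512.3294067382812, 50.99090576171875), (180.08193969726562, 76.08875274658203), 75.47248840332031)
```

View pics/w3.png

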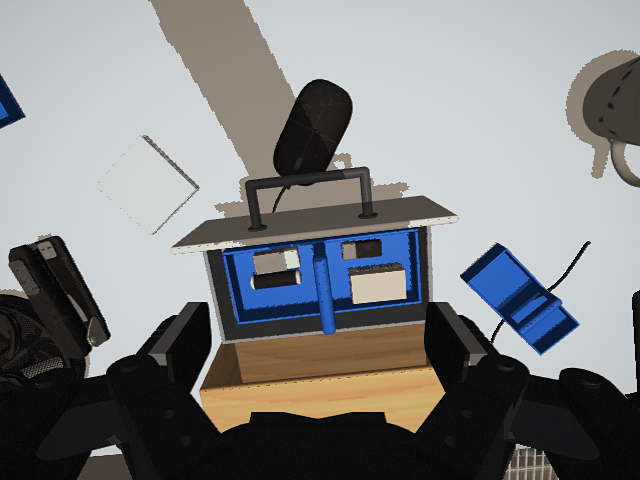

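The drawer is open (about 116 mm by the handle). The candidate trays are the one in the drawer at (322,290), and look-alikes on the desk at (520,298) and (10,100). Only the one in the drawer is in place and about 180×76 mm, with a 12×71 mm bar. I'll confirm it in a crop while moving above it.

```bash
python3 - <<'E'
import cv2
im=cv2.imread("pics/w3.png"); cv2.imwrite("pics/w3c.png",cv2.resize(im[220:370,190:600],None,fx=1.9,fy=1.9,interpolation=2))
E
```

Emit:
send_rows(rows=[{"x": 1.5,"y": -0.5,"z": 0,"roll": 3.6,"claw": 0},{"x": 3,"y": -0.9,"z": 0,"roll": 7.2,"claw": 0},{"x": 4.5,"y": -1.4,"z": -1,"roll": 7.2,"claw": 0},{"x": 5.6,"y": -1.7,"z": -2,"roll": 7.2,"claw": 0},{"x": 5.6,"y": -1.7,"z": -2,"roll": 7.2,"claw": 0}])

```text
clock: 6.52
eef_pos: [513.6, 50.6, 250.9]
tool_rot: [-3.14, -0.001, 2.875]
force: [0.1, -0.7, 1.1]
width: 85.3
```

View pics/w3c.png

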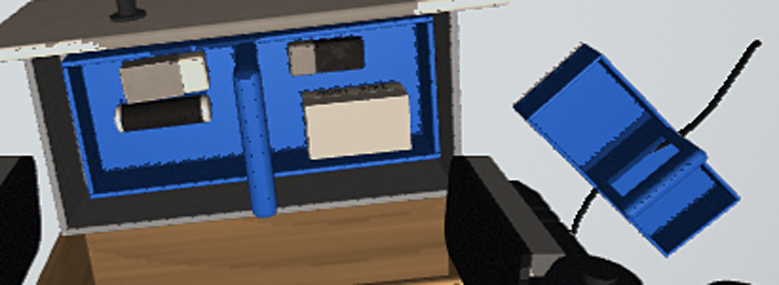

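```bash
python3 look.py w4
```

```text
[513.57421147  50.59401663 250.91737111] [-3.13996879e+00 -6.95748266e-04  2.87513766e+00] 85.29718745520309 6.5167 [ 0.05787485 -0.67112916  1.06477032]
tray_grip {'uv': [316.0, 231.0], 'confidence': 0.71} [508.78752656  50.06605214 129.69899312]
tray_grip {'uv': [538.8, 293.6], 'confidence': 0.63} [651.29652383 241.79570661  49.50400798]
tray_grip {'uv': [315.2, 91.8], 'confidence': 0.28} [417.95522982  74.32951215 121.37899531]
staple_box_centre {'uv': [380.0, 238.0], 'confidence': 0.86} [541.62752228  97.97256848  82.21321395]
staple_box_centre {'uv': [320.5, 314.3], 'confidence': 0.53} [612.59478595  25.37185616  53.94799617]
top_drawer_handle {'uv': [313.4, 92.2], 'confidence': 0.95} [417.53071043  73.05019639 120.65836886]
118 [318.29250814 230.66970684] [ 310  183   17   97 1535] [508.79737356  51.64731401 129.17945152] ((511.57159423828125, 50.861045837402344), (11.686376571655273, 70.8803482055664), 74.98055267333984)
80 [319.39381107 220.16970684] [ 207  174  223   91 3070] [514.34694391  55.09507468  87.15132248] ((512.2758178710938, 50.813777923583984), (180.10562133789062, 75.37687683105469), 75.43213653564453)
```

The crop confirms the tray in the drawer: it holds the carton, stick, eraser and battery, while the one beside it is small and empty. The bar centre is (511.6, 50.9), top at z 129. Descending, then closing.

Emit:
send_rows(rows=[{"x": -0.2,"y": 0,"z": -3,"roll": 0,"claw": 0},{"x": -0.2,"y": 0,"z": -6,"roll": 0,"claw": 0},{"x": -0.2,"y": 0,"z": -8.5,"roll": 0,"claw": 0},{"x": -0.2,"y": 0,"z": -10.5,"roll": 0,"claw": 0},{"x": -0.2,"y": 0,"z": -12,"roll": 0,"claw": 0.3}])

```text
clock: 7.13
eef_pos: [509.5, 52.2, 131.4]
tool_rot: [-3.141, -0.001, 2.879]
force: [0.2, -0.5, -0.3]
width: 75.7
```

Emit:
send_rows(rows=[{"x": 0,"y": 0,"z": -0.8,"roll": 0,"claw": 0.5},{"x": 0,"y": 0,"z": -1.5,"roll": 0,"claw": 0.6},{"x": 0,"y": 0,"z": -1.5,"roll": 0,"claw": 0.7},{"x": 0,"y": 0,"z": -1.5,"roll": 0,"claw": 0.75},{"x": 0,"y": 0,"z": -1.5,"roll": 0,"claw": 0.75}])

```text
clock: 7.55
eef_pos: [511.4, 51.8, 118.3]
tool_rot: [3.141, 0.002, 2.879]
force: [0.6, 0.2, -0.2]
width: 21.2
```

Emit:
send_rows(rows=[{"x": 0,"y": -0.1,"z": -0.4,"roll": 0,"claw": 0.75},{"x": 0,"y": -0.1,"z": -0.4,"roll": 0,"claw": 0.85},{"x": 0,"y": -0.1,"z": -0.4,"roll": 0,"claw": 1},{"x": 0,"y": -0.1,"z": -0.4,"roll": 0,"claw": 1},{"x": 0,"y": -0.1,"z": -0.4,"roll": 0,"claw": 1}])

```text
clock: 7.97
eef_pos: [511.1, 50.8, 113.7]
tool_rot: [3.141, 0.001, 2.879]
force: [-0.8, 0.5, 2.8]
width: 11.1
```

Emit:
send_rows(rows=[{"x": 0,"y": 0,"z": 0.2,"roll": 0,"claw": 1},{"x": 0,"y": 0,"z": 0.5,"roll": 0,"claw": 1},{"x": 0,"y": 0,"z": 0.9,"roll": 0,"claw": 1},{"x": 0,"y": 0,"z": 1.4,"roll": 0,"claw": 1},{"x": 0,"y": 0,"z": 1.9,"roll": 0,"claw": 1}])

```text
clock: 8.38
eef_pos: [510.5, 50.6, 132.6]
tool_rot: [-3.141, -0.001, 2.879]
force: [0.0, 0.5, -2.8]
width: 10.6
```

```bash
python3 look.py w5
```

```text
[510.48428062  50.60362001 132.64025165] [-3.14131296e+00 -5.29546154e-04  2.87912125e+00] 10.649395693036475 8.3833 [ 0.00484692  0.54380016 -2.78360685]
tray_grip {'uv': [315.6, 333.6], 'confidence': 0.96} [506.78850906  50.2993556  149.41666395]
staple_box_centre {'uv': [413.1, 315.2], 'confidence': 0.87} [536.63002502  92.07440821 101.83394365]
top_drawer_handle {'uv': [312.3, 65.2], 'confidence': 0.74} [417.50145972  72.93349514 122.74630122]
118 [317.18414918 236.82284382] [301 227  33  27 429] [476.59485337  58.90960588 131.69734098] ((477.9413757324219, 58.18464660644531), (11.838342666625977, 4.288984775543213), 80.43434143066406)
80 [317.11867525 208.46872125] [ 133  205  371    8 2174] [474.95735617  59.32908936  87.99824132] ((474.90032958984375, 59.107154846191406), (179.50341796875, 0.821502685546875), 75.02198791503906)
80 [424.49587591 260.93081374] [ 329  223  171  122 8123] [517.50885408 116.11417207  81.96023916] ((526.9620971679688, 95.41353607177734), (82.0858383178711, 67.02670288085938), 77.22689819335938)
80 [209.93721171 287.40920644] [  136   224   171   123 10623] [507.75267684 -16.6780555   81.93568298] ((502.25360107421875, 2.3994064331054688), (81.95460510253906, 66.92605590820312), 72.84944152832031)
```

View pics/w5.png

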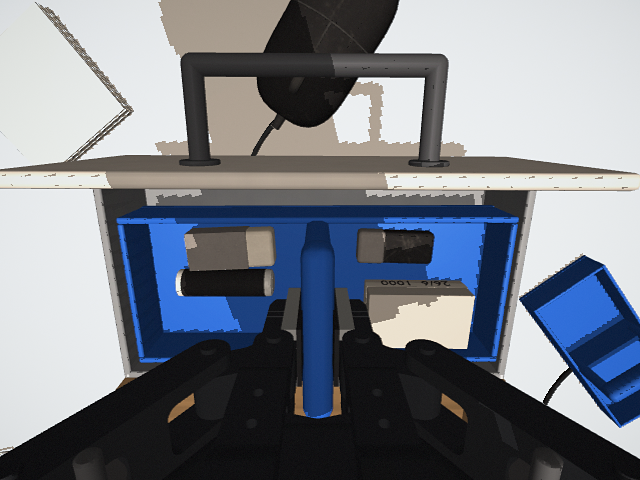

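The bar is between the pads (width 10.6 mm). The tray is level, with its floor at z 82 at both ends and all four items inside. I'll lift straight up smoothly.

Emit:
send_rows(rows=[{"x": 0,"y": 0,"z": 0.6,"roll": 0,"claw": 1},{"x": 0,"y": 0,"z": 1.5,"roll": 0,"claw": 1},{"x": 0,"y": 0,"z": 2.7,"roll": 0,"claw": 1},{"x": 0,"y": 0,"z": 4,"roll": 0,"claw": 1},{"x": 0,"y": 0,"z": 5.3,"roll": 0,"claw": 1}])

```text
clock: 9.0
eef_pos: [510.7, 50.6, 186.4]
tool_rot: [-3.142, -0.0, 2.879]
force: [0.4, -0.5, -1.5]
width: 11.3
```

Emit:
send_rows(rows=[{"x": 0,"y": 0,"z": 1.3,"roll": 0,"claw": 1},{"x": 0,"y": 0,"z": 2.6,"roll": 0,"claw": 1},{"x": 0,"y": 0,"z": 3.9,"roll": 0,"claw": 1},{"x": 0,"y": 0,"z": 5.2,"roll": 0,"claw": 1},{"x": 0,"y": 0,"z": 6.5,"roll": 0,"claw": 1}])

```text
clock: 9.42
eef_pos: [510.5, 50.6, 251.7]
tool_rot: [3.141, 0.0, 2.879]
force: [-0.1, -0.0, -3.0]
width: 10.9
```

Emit:
send_rows(rows=[{"x": 0,"y": 0,"z": 1.3,"roll": 0,"claw": 1},{"x": 0,"y": 0,"z": 2.4,"roll": 0,"claw": 1},{"x": 0,"y": 0,"z": 3.2,"roll": 0,"claw": 1},{"x": 0,"y": 0,"z": 3.7,"roll": 0,"claw": 1},{"x": 0,"y": 0,"z": 4,"roll": 0,"claw": 1}])

```text
clock: 9.83
eef_pos: [510.8, 50.7, 291.1]
tool_rot: [3.141, 0.001, 2.879]
force: [-0.3, 0.6, -3.0]
width: 10.8
```

Emit:
send_rows(rows=[{"x": 0,"y": 0,"z": 0,"roll": 0,"claw": 1},{"x": 0,"y": 0,"z": 0,"roll": 0,"claw": 1},{"x": 0,"y": 0,"z": 0,"roll": 0,"claw": 1},{"x": 0,"y": 0,"z": 0,"roll": 0,"claw": 1},{"x": 0,"y": 0,"z": 0,"roll": 0,"claw": 1}])

```text
clock: 10.25
eef_pos: [510.5, 50.6, 289.8]
tool_rot: [-3.141, -0.001, 2.879]
force: [-0.6, 0.2, -3.0]
width: 10.8
```

Emit:
send_rows(rows=[{"x": 0,"y": 0,"z": 0,"roll": 0,"claw": 1},{"x": 0,"y": 0,"z": 0,"roll": 0,"claw": 1},{"x": 0,"y": 0,"z": 0,"roll": 0,"claw": 1},{"x": 0,"y": 0,"z": 0,"roll": 0,"claw": 1},{"x": 0,"y": 0,"z": 0,"roll": 0,"claw": 1}])

```text
clock: 10.67
eef_pos: [510.7, 50.7, 290.3]
tool_rot: [3.142, -0.0, 2.879]
force: [-0.5, 0.3, -2.6]
width: 11.0
```

Emit:
send_rows(rows=[{"x": 0,"y": 0,"z": 0,"roll": 0,"claw": 1},{"x": 0,"y": 0,"z": 0,"roll": 0,"claw": 1},{"x": 0,"y": 0,"z": 0,"roll": 0,"claw": 1},{"x": 0,"y": 0,"z": 0,"roll": 0,"claw": 1},{"x": 0,"y": 0,"z": 0,"roll": 0,"claw": 1}])

```text
clock: 11.08
eef_pos: [510.7, 50.7, 290.3]
tool_rot: [-3.142, -0.0, 2.879]
force: [0.0, 0.3, -2.0]
width: 10.8
```

Emit:
send_rows(rows=[{"x": 0,"y": 0,"z": 0,"roll": 0,"claw": 1},{"x": 0,"y": 0,"z": 0,"roll": 0,"claw": 1},{"x": 0,"y": 0,"z": 0,"roll": 0,"claw": 1},{"x": 0,"y": 0,"z": 0,"roll": 0,"claw": 1},{"x": 0,"y": 0,"z": 0,"roll": 0,"claw": 1}])

```text
clock: 11.5
eef_pos: [510.7, 50.7, 290.3]
tool_rot: [3.142, -0.0, 2.879]
force: [0.0, 0.1, -2.5]
width: 11.3
```

```bash
python3 look.py w6; python3 - <<'E'
from h import *
f=np.load("w6.npz"); W=f["W"];im=f["im"]
hsv=cv2.cvtColor(im,cv2.COLOR_BGR2HSV); b=(hsv[...,0]>100)&(hsv[...,0]<130)&(hsv[...,1]>120)&(W[...,2]>215)&(W[...,2]<250)
P=W[b]; A=np.c_[P[:,:2]-[511,51],np.ones(len(P))]
for _ in range(5):
    k=np.linalg.lstsq(A,P[:,2],rcond=None)[0]; r=abs(A@k-P[:,2]); g=r<max(3,np.median(r)*1.5); P,A=P[g],A[g]
print("floor plane slope,height",k,len(P))
im,d=ctrl.get_image("scene"); cv2.imwrite("pics/s2.png",np.hstack([cv2.resize(f["im"],(400,300)),cv2.resize(im[120:420,240:640],(400,300))]))
E
```

```text
[510.74070697  50.68325808 290.30991458] [ 3.14159139e+00 -1.38019894e-05  2.87925522e+00] 11.349724092691154 11.5 [ 0.02438267  0.06302519 -2.45237423]
tray_grip {'uv': [317.1, 331.2], 'confidence': 0.78} [506.41401223  50.91986232 306.27155219]
tray_grip {'uv': [517.0, 282.0], 'confidence': 0.72} [652.03742361 241.6778598   48.86127763]
tray_grip {'uv': [61.3, 212.7], 'confidence': 0.48} [ 449.93200709 -242.913264      6.20668443]
staple_box_centre {'uv': [415.3, 314.5], 'confidence': 0.57} [537.20475102  93.38972074 258.50973312]
staple_box_centre {'uv': [611.1, 100.8], 'confidence': 0.3} [486.5760694  351.45238265  46.33423224]
top_drawer_handle {'uv': [317.2, 101.6], 'confidence': 0.7} [418.83462594  74.64191177 122.9160427 ]
floor plane slope,height [-1.00146352e-03  7.96861599e-04  2.39523618e+02] 15939
```

View pics/s2.png

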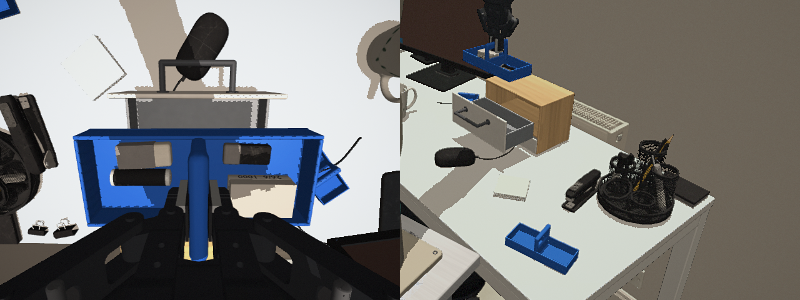

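The tray is held level (floor slope about 0.001) with its grip at about z 298 and its underside at about 237 mm. All four items are in it and the drawer is open below. I'll hold a little longer, then hand in.

Emit:
send_rows(rows=[{"x": 0,"y": 0,"z": 0,"roll": 0,"claw": 1},{"x": 0,"y": 0,"z": 0,"roll": 0,"claw": 1},{"x": 0,"y": 0,"z": 0,"roll": 0,"claw": 1},{"x": 0,"y": 0,"z": 0,"roll": 0,"claw": 1},{"x": 0,"y": 0,"z": 0,"roll": 0,"claw": 1}])

```text
clock: 12.17
eef_pos: [510.7, 50.7, 290.3]
tool_rot: [3.142, -0.0, 2.879]
force: [0.3, -0.4, -2.7]
width: 10.9
```

Emit:
send_rows(rows=[{"x": 0,"y": 0,"z": 0,"roll": 0,"claw": 1},{"x": 0,"y": 0,"z": 0,"roll": 0,"claw": 1},{"x": 0,"y": 0,"z": 0,"roll": 0,"claw": 1},{"x": 0,"y": 0,"z": 0,"roll": 0,"claw": 1},{"x": 0,"y": 0,"z": 0,"roll": 0,"claw": 1}])

```text
clock: 12.58
eef_pos: [510.7, 50.7, 290.3]
tool_rot: [-3.142, -0.0, 2.879]
force: [0.0, 0.6, -3.3]
width: 11.0
```

Emit:
send_rows(rows=[{"x": 0,"y": 0,"z": 0,"roll": 0,"claw": 1},{"x": 0,"y": 0,"z": 0,"roll": 0,"claw": 1},{"x": 0,"y": 0,"z": 0,"roll": 0,"claw": 1},{"x": 0,"y": 0,"z": 0,"roll": 0,"claw": 1},{"x": 0,"y": 0,"z": 0,"roll": 0,"claw": 1}])

```text
clock: 13.0
eef_pos: [510.7, 50.7, 290.3]
tool_rot: [-3.142, -0.0, 2.879]
force: [0.1, -0.8, -3.5]
width: 11.1
```

```bash
python3 -c "
from cell import ctrl
s=ctrl.read_state();print(s['clock'],s['eef_pos'],s['width'],s['force']);print(ctrl.finish_job())"
```

```text
13.0 [510.70401662  50.70344626 290.31514653] 11.117067361211802 [ 0.05898122 -0.78653433 -3.52456387]
the job is handed in; nothing more can be done
None
```

I pulled the top drawer open by its bar handle (about 116 of 117 mm) and lifted the blue tray out by its carrying handle. I held it still for about 3 s, and the job was handed in at 13 s with the arm still holding it.

**Last checks:**
- **Height:** the tray's handle centre is about 298 mm above the desk. Its underside is about 237 mm up, roughly 8.5 cm over the top of the unit.
- **Level and grip:** the tray floor's slope is about 0.001 rad. The grip width is a steady 11 mm and the arm carries about 3 N.
- **Contents and desk:** the staple box, eraser, battery and memory stick all show in the tray. The sticky notes, the stapler and the visible part of the mug look undisturbed. I judged that by eye and did not re-measure their positions.

**One reading that disagreed:** while lowering onto the drawer handle, the wrist force read 65 N for a moment and the tool ended about 7 mm off along the bar. The cause is unknown. That is below the 120 N wrist limit, but if it came from the gripper's body pressing on something, it would be over the 40 N limit. The force was gone at the next reading, and the drawer and tray moves after it went normally.

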